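Slide a glass plate over the holder's edge and move it to the imager stage

TASK

Press on the glass plate lying in the grey holder with closed fingertips, firmly enough not to slip (about 14 N) but never with more than 21 N, and slide it out of the open end until about 3 cm of it hangs over the edge, still resting level in the holder. Then take it by the overhanging part, lift it clear and lay it down gently (under 20 N), flat, centred and lined up on the white imager stage between the two red lips. Do not drop or tip the glass, and leave the other things on the bench where they are.

Things in the scene. Friction and masses are not known exactly. Their poses are not given: they have to be found in the camera images.
- plate_center (a point): Centre (half-way up) of the loose glass plate: green-tinted, a blue band across each end, 100 mm long (its x) x 50 mm wide (its y) x 3 mm thick, about 40 g; z is up. It starts lying along the holder's channel, its top flush with the side walls, so its sides cannot be gripped there. Drag it by pressing closed fingertips on its top.
- plate: The same plate; origin at the centre of its underside. It slides on the holder when pressed and dragged towards the open end (holder -x): 13 to 16 N of downward press is right; with less the fingertips slip, 21 N is the limit. At first two spring shoes pinch its sides near the rear end with about 4 N each; they let go once it has moved some 20 mm.
- holder: Dark grey fixed block, 130 mm (x) x 100 mm (y), origin at the centre of its underside, z up. A channel 54 mm wide in its top, floor 45 mm up, runs from the open end at local x = -65 mm (orange mark on that face) to a 7 mm high rear wall at x = +53 mm; side walls 3 mm high. The channel floor is sprung and sinks 0 to 4 mm under 14 N, differing each time. The plate's rear end starts 3 to 12 mm from the rear wall.
- holder_mouth (a point): Middle of the edge at the holder's open end, on the channel floor, 45 mm above the bench; axes as the holder, whose -x points out of the channel, roughly to the robot. In front of it is free space down to the bench, so fingers can straddle the overhanging plate (50 mm wide) from above, tips a few mm below its underside.
- stage_seat (a point): Centre of the top of the imager stage's white pad, 45 mm above the bench; x along the pad, y across, z up. The pad is 36 mm wide, narrower than the plate, so fingers on the plate's long sides pass beside it. A red lip 3 mm high stands at each end, 108 mm apart inside. The plate lies between them, length along x, either way round.
- stage: The imager stage as a whole (fixed): dark base 150 x 110 mm, 18 mm high, with the white pad standing 27 mm above it. Origin at the centre of the base's underside, 45 mm below point stage_seat
- wash_bottle: white plastic wash bottle with a yellow label, 64 mm across, 150 mm tall, loose; a bystander, leave it alone. Origin at the centre of its underside
- tip_box: blue pipette-tip box with a pale lid, 85 x 120 x 65 mm, loose; a bystander, leave it alone. Origin at the centre of its underside
- timer: white lab timer, 70 x 60 x 18 mm, loose; a bystander, leave it alone. Origin at the centre of its underside
- tape_roll: grey roll of tape lying flat, 84 mm across, 19 mm high, loose; a bystander, leave it alone. Origin at the centre of its underside
- beaker: glass beaker, 72 mm across, 90 mm tall, loose; a bystander, leave it alone. Origin at the centre of its underside
- marker: white marker pen with black cap, 130 mm long, 13 mm thick, loose; a bystander, leave it alone. Origin at the centre of its underside
- spare_plates: neat stack of four spare glass plates, 100 x 50 x 12 mm, not to be used, loose; a bystander, leave it alone. Origin at the centre of its underside
There are look-alikes about, which are no part of the job. What is shaped like the plate but orange is not meant.

How it is judged (in metres and radians):
On the way, in this order (a step that is already met when the one before it is completed fails the run):
1. the plate overhangs the holder's open end by 20 to 46 mm, resting level on the channel floor (x of plate_center in the frame of holder between -0.061 and -0.035 m and y of plate_center in the frame of holder between -0.006 and 0.006 m and z of plate_center in the frame of holder between 0.044 and 0.049 m and angle between plate_center's own z axis and vertical below 0.05 rad), for 0.3 s.
2. the plate is lifted clear of holder and stage (height (world z) of plate_center above 0.065 m and contact force between plate and holder below 0.05 N), for 0.1 s.
At the end, for the whole second after the job is handed in: The plate lies released and at rest, flat (within 0.03 rad) on the stage's pad between the lips, its centre within 9 mm of the pad's centre and lined up with it within 0.12 rad, either way round (horizontal distance between plate_center and stage_seat below 0.009 m and angle between the x axis of plate_center and the x axis of stage_seat, either way round below 0.12 rad and z of plate_center in the frame of stage_seat between -0.001 and 0.0035 m and angle between plate_center's own z axis and vertical below 0.03 rad and linear speed of plate below 0.01 m/s and contact force between the fingers and plate below 0.05 N); the robot touches nothing.
It fails at once if the plate is pressed on the holder with more than 21 N (contact force between plate and holder above 21 N).
It fails at once if the plate is pressed on the stage with more than 20 N (contact force between plate and stage above 20 N).
It fails at once if the plate is tipped by more than 0.4 rad (angle between plate_center's own z axis and vertical above 0.4 rad).
It fails at once if the plate is dropped below the height of the holder and stage (height (world z) of plate_center below 0.035 m).
It fails at once if a bystander is moved by more than 20 mm (distance of any of wash_bottle, tip_box, timer, tape_roll, beaker, marker, spare_plates from where it was at the start of the episode above 0.02 m).
It also fails if it takes over 72 s, if anything falls off the work surface, if the arm or the gripper's body presses on something with over 40 N, if the wrist force passes 120 N, or if a joint passes its speed limit or range.

ROBOT

A 6-joint arm with a two-finger parallel gripper is mounted at the origin on the work surface. World frame = base frame: x ahead of the robot, y to its left, z up, the work surface at z = 0. Lengths are in mm, angles in rad, forces in N, time in s.
With the tool pointing down it reaches from about 375 to 975 mm from the base axis. Payload 3.8 kg.
Tool frame: the origin (TCP) lies at the very end of the fingers, on their centre line; the grasp point (between the pads) lies 19 mm behind it (arm.grasp_offset is the distance from the TCP to the grasp point, in mm); z points along the fingers, y is the direction in which the jaws open and shut (so a half turn about z gives the same grasp; the last joint's range is limited). The gripper opens to 88 mm and grips with 3 to 60 N. Pads are 18 mm wide; open, the fingers measure 123 mm over their backs; the gripper's body (75 mm by 187 mm) begins 45 mm behind the grasp point.
Start: joints at [-1.303, 0.264, 1.604, -0, 1.274, -0.037], TCP at [202.564, -643.884, 238.706] pointing down, gripper open.
Joint ranges: [-2.63, 2.63], [-0.94, 2.18], [0.31, 2.57], [-1.31, 4.45], [0, 2.66], [-2.55, 2.55]. Speed limits (rad/s): [2.57, 2.57, 3.14, 3.14, 3.14, 3.14].

INTERFACE

Orientations are given as a unit quaternion [w, x, y, z].
In Python, from plant import arm gives the robot as it stands. Calls block until the motion is done:
- arm.reach(position, orientation): joint-space move of the TCP to a pose.
- arm.move_straight(position, attitude=None, feed=150, contact_N=None): straight line of the TCP; attitude=None keeps the orientation; feed is the mean speed in mm/s. With contact_N (N) it stops when the force on the tool has changed by that much, and returns True; else False.
- arm.goto_joints(angles): joint-space move.
- arm.command_gripper(opening): finger opening in mm; the grip force is fixed at half the most; returns when the fingers have stopped.
- arm.dwell(seconds).
- arm.inverse_kinematics(position, orientation): joint angles nearest the present ones, or None.
- arm.camera(name): name is "scene" or "top"; returns a dict with "pixels" (480x640x3 uint8, blue, green, red), "K" (3x3 intrinsics, pixels), "rvec" (rotation vector, rad) and "tvec" (3), from world to camera coordinates, as OpenCV has them. Camera axes: x right, y down, z forward; pixel columns grow to the right and rows downward; lengths in mm; the calibration is good to about 2 mm. A picture is of the moment at which its call begins. There is no depth.
A pose or a line that the arm cannot do raises arm.Unreachable and nothing moves.
- arm.sign_off(): hands the job in, once; it reports no verdict.
Readings, each from a call of its own:
- arm.get_time_s(): time.
- arm.get_joint_positions(): joint angles.
- arm.get_joint_vel(): joint speeds.
- arm.get_effort(): joint torques, N m.
- arm.get_eef_pos(): TCP position.
- arm.get_tcp_rot(): TCP orientation.
- arm.get_force(): force on the tool from outside, world axes, zero at the start.
- arm.get_ft_torque(): the same for the moment, N m.
- arm.get_gripper_width(): finger opening in mm.
Only numpy, scipy, OpenCV 4.12 (cv2) and the standard library are available. Lean on these libraries where they do the work, as an engineer would, in place of code of your own. Each camera call takes 0.05 s, during which the arm holds its last target. There are 200 camera calls.

## Working session

There is one attempt and no reset: what is moved stays moved. The work goes in short steps, each a Python script; the robot and the scene stay as the last script left them, time stands still between calls to the robot, and variables do not carry over. Pictures are saved under pics/ and viewed, about 8 in all and at most 12, crops included, and the job is handed in when it is done.

```bash
ls; mkdir -p pics; python3 - <<'E'
from plant import arm
import cv2,numpy as np
for n in("top","scene"):
    c=arm.camera(n); cv2.imwrite(f"pics/{n}0.png",c["pixels"])
    R=cv2.Rodrigues(np.array(c["rvec"],float))[0]; print(n,np.array(c["K"]).tolist(),(-R.T@np.array(c["tvec"]).ravel()).round(1),R[2].round(3))
print(arm.get_time_s())
E
```

```text
pics
top [[563.5444971873936, 0.0, 318.0495026216247], [0.0, 563.5444971873936, 233.57076811284242], [0.0, 0.0, 1.0]] [ 431.8   21.1 1215.7] [ 0.117 -0.009 -0.993]
scene [[472.21101356706504, 0.0, 319.6878939504284], [0.0, 472.21101356706504, 238.72738761819377], [0.0, 0.0, 1.0]] [1035.7 -225.1  940.3] [-0.464  0.247 -0.851]
0.1
```

View pics/top0.png

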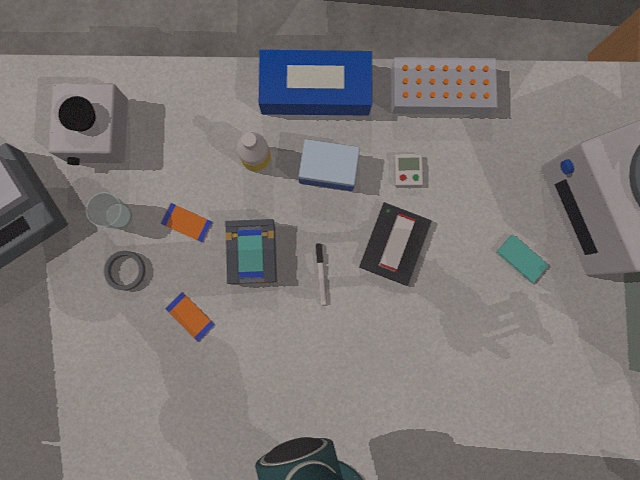

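View pics/scene0.png

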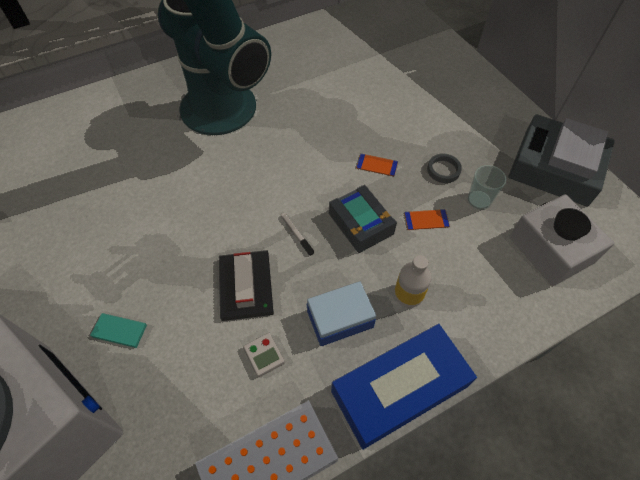

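Candidates in the top view:
- Green plate with blue bands in the grey holder, at (250,253).
- Plain green stack, at (523,258), which is the spares.
- Orange plates with blue ends, at (186,222) and (190,316), which are look-alikes.

By the description I choose (250,253). The stage is at (396,243), and the holder's mouth is at the bottom of the image, towards the robot.

```bash
cat > h.py <<'E'
from plant import arm
import cv2,numpy as np
def ray(c,uv,z):
    K=np.array(c["K"]);R=cv2.Rodrigues(np.array(c["rvec"],float))[0];t=np.array(c["tvec"],float).ravel()
    o=-R.T@t; uv=np.atleast_2d(uv).astype(float)
    d=(R.T@np.linalg.inv(K)@np.c_[uv,np.ones(len(uv))].T).T
    return (o+d*((z-o[2])/d[:,2])[:,None])[:,:2]
def proj(c,P): return cv2.projectPoints(np.array(P,float).reshape(-1,1,3),np.array(c["rvec"],float),np.array(c["tvec"],float),np.array(c["K"]),None)[0].reshape(-1,2)
def rect(pts):  # centre, long, short, angle of long axis (mod pi, near 0)
    (cx,cy),(w,h),a=cv2.minAreaRect(pts.astype(np.float32))
    if w<h: w,h,a=h,w,a+90
    a=(a+90)%180-90
    return np.array([cx,cy]),w,h,np.radians(a)
def blob(c,mask,xy,z,rad,k=5):
    "contour (world, plane z) of masked pixels within rad mm of xy"
    m=mask.astype(np.uint8)*255; m=cv2.morphologyEx(m,cv2.MORPH_CLOSE,np.ones((k,k)))
    u,v=proj(c,[*xy,z])[0]
    ys,xs=np.nonzero(m); p=ray(c,np.c_[xs,ys],z); s=np.linalg.norm(p-xy,axis=1)<rad
    m2=np.zeros_like(m); m2[ys[s],xs[s]]=255
    cs=cv2.findContours(m2,cv2.RETR_EXTERNAL,cv2.CHAIN_APPROX_NONE)[0]
    b=max(cs,key=cv2.contourArea); return ray(c,b[:,0],z)
def masks(c):
    H,S,V=cv2.split(cv2.cvtColor(c["pixels"],cv2.COLOR_BGR2HSV))
    teal=(H>75)&(H<135)&(S>90)&(V>40)
    white=((S<60)&(V>125))|(((H<10)|(H>170))&(S>100)&(V>60))
    dark=(V<95)&(S<70)
    return teal,white,dark
E
python3 - <<'E'
from h import *
g={}
for n in("top","scene"):
    c=arm.camera(n); t,w,d=masks(c); g[n]=c
    P0=ray(c,(250,253) if n=="top" else (362,212),48)[0]; S0=ray(c,(396,243) if n=="top" else (243,280),45)[0]
    for nm,m,x,z,r in(("plate",t,P0,48,75),("pad",w,S0,46,75),("holder",d|t,P0,48,90),("base",d|w,S0,18,100)):
        try:q=rect(blob(c,m,x,z,r)); print(n,nm,q[0].round(1),round(q[1],1),round(q[2],1),round(q[3],3))
        except Exception as e: print(n,nm,e)
a=cv2.resize(g["top"]["pixels"][200:300,200:300],(400,400),interpolation=2)
b=cv2.resize(g["top"]["pixels"][195:295,345:445],(400,400),interpolation=2)
e=cv2.resize(g["scene"]["pixels"][180:255,320:420],None,fx=4,fy=4,interpolation=2)[:200*2-100]
img=np.zeros((700-100,800,3),np.uint8); img[:400,:400]=a;img[:400,400:]=b
cv2.imwrite("pics/crop1.png",img[:400])
E
```

```text
top plate [526.5 152.5] 99.9 51.5 0.062
top pad [ 559.6 -156.7] 129.9 38.3 -0.372
top holder [527.5 131.7] 142.0 139.3 0.061
top base [ 550.1 -152.3] 197.8 197.3 0.002
scene plate [526.9 154.1] 101.6 51.2 0.051
scene pad [ 549.5 -151.4] 124.9 36.1 -0.38
scene holder [543.2 136. ] 152.2 140.8 0.063
scene base [ 554.2 -170.9] 199.5 164.7 -0.4
```

View pics/crop1.png

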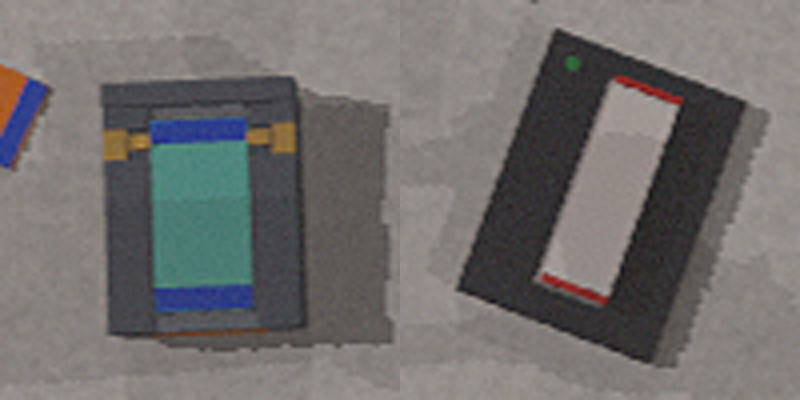

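The crop shows the banded green plate in the holder at crop (200,215), with the mouth edge near row 330 and the orange mark just below it. The white pad lies between red lips at (648,90) and (573,290).

```bash
python3 - <<'E'
from h import *
c=arm.camera("top")
f=lambda l,ox,oy: np.array([[ox+(u+.5)/4-.5,oy+(v+.5)/4-.5] for u,v in l])
hol=ray(c,f([(102,86),(295,78),(304,326),(109,333)],200,200),48); print("holder top corners",hol.round(1).tolist(),hol.mean(0))
m=hol[2:].mean(0);print("mouth from corners",m, "side angle",np.arctan2(*(hol[0]-hol[3])[::-1]),np.arctan2(*(hol[1]-hol[2])[::-1]))
b=ray(c,f([(157,29),(347,102),(255,364),(58,290)],345,195),18); q=rect(b);print("base",b.mean(0),q)
for n in("top","scene"):
    c=arm.camera(n)
    H,S,V=cv2.split(cv2.cvtColor(c["pixels"],cv2.COLOR_BGR2HSV)); r=((H<10)|(H>170))&(S>110)&(V>60)
    ys,xs=np.nonzero(r);p=ray(c,np.c_[xs,ys],47);s=np.linalg.norm(p-[552,-153],axis=1)<75;p=p[s]
    far=p[p[:,0]>552].mean(0);near=p[p[:,0]<552].mean(0);print(n,"lips",far,near,(far+near)/2,np.linalg.norm(far-near),np.arctan2(*(far-near)[::-1]))
    q=ray(c,np.c_[xs,ys],42)
    w=masks(c)[1]; 
    H=None
    ww=(S<60)&(V>125); ys,xs=np.nonzero(ww);p=ray(c,np.c_[xs,ys],45)-(far+near)/2; a=np.arctan2(*(far-near)[::-1]); L=p@[np.cos(a),np.sin(a)];T=p@[-np.sin(a),np.cos(a)];s=(abs(L)<58)&(abs(T)<35);print(n,"white rel",L[s].min(),L[s].max(),T[s].min(),T[s].max(),T[s].mean(),L[s].mean())
print(arm.get_tcp_rot(),arm.get_force(),arm.get_gripper_width())
E
```

```text
holder top corners [[593.2, 205.0], [598.3, 104.4], [469.1, 97.6], [464.7, 197.9]] [531.34435817 151.22153522]
mouth from corners [466.92867724 147.74244772] side angle 0.05499159344350161 0.05292918841273136
base [ 552.51025926 -155.81358929] (array([ 552.89910889, -155.6774292 ]), 150.94679260253906, 111.2886734008789, np.float64(-0.3517696246955689))
top lips [ 605.56658165 -175.82587449] [ 500.71993356 -135.28087047] [ 553.14325761 -155.55337248] 112.41315299113774 -0.36899522452053896
top white rel -57.54913356716515 53.687998813118114 -17.766228860628452 20.257408005789113 1.2146264303094703 -0.257759902319965
scene lips [ 604.61440178 -174.72136858] [ 500.55529325 -133.34035504] [ 552.58484751 -154.03086181] 111.98520594120376 -0.37849471551142266
scene white rel -53.96284028675943 51.265421403038545 -15.421668686710543 19.26072164552256 1.7554768325157528 1.0354655509682171
[-2.42743713e-04  9.88407381e-01  1.51824869e-01 -1.27918042e-05] [1.07483301 0.31112188 0.97792366] 88.21339300175093
```

```bash
cat >> h.py <<'E'
YH=0.054; HX=np.array([np.cos(YH),np.sin(YH)]); HY=np.array([-HX[1],HX[0]])
HC=np.array([531.3,151.7]); PC=np.array([526.7,153.2])
def q(yaw): return [0,float(np.cos(yaw/2)),float(np.sin(yaw/2)),0]
def F(n=5):
    f=[]
    for _ in range(n): f.append(arm.get_force()); arm.dwell(.02)
    return np.mean(f,0)
E
python3 - <<'E'
from h import *
p=PC+20*HX
print(arm.inverse_kinematics([*p,48],q(YH)))
arm.reach([*p,150],q(YH)); arm.command_gripper(0)
arm.move_straight([*p,60]); arm.dwell(.3)
f0=F(10); print("t",arm.get_time_s(),"f0",f0,"w",arm.get_gripper_width())
hit=arm.move_straight([*p,42],feed=6,contact_N=3)
print(hit,arm.get_eef_pos(),[F()-f0 for _ in range(2)])
np.save("f0.npy",f0)
z=arm.get_eef_pos()[2]
for i in range(40):
    fz=(F()-f0)[2]
    if fz>12.5: break
    z-=min(.4,max(.05,(14-fz)*.04)); arm.move_straight([*p,z],feed=5)
    if i%4==0: print(i,round(z,2),round(fz,1))
print(z,F()-f0,arm.get_eef_pos(),arm.get_time_s())
E
```

```text
[ 2.31212546e-01  2.55771293e-01  1.99903410e+00 -4.44089210e-16
  8.86787257e-01  1.74800887e+00]
t 5.925 f0 [-0.27400143 -0.10868556  0.08038476] w 0.5666194585574705
True [546.70330234 154.28966776  48.19241819] [array([0.56708956, 0.25905468, 2.94653101]), array([ 0.79028389, -0.05801196,  4.3040214 ])]
0 47.75 4.3
4 46.47 7.0
8 45.54 9.2
12 44.95 10.6
16 44.52 11.6
44.457467712448995 [-3.11313793 -0.38554342 12.16759335] [546.71128035 154.2818761   45.79030248] 14.1917
```

```bash
python3 - <<'E'
from h import *
f0=np.load("f0.npy"); p=PC+20*HX; z=44.46
for _ in range(3):
    z-=np.clip((14.7-(F()-f0)[2])*.3,-.4,.4); arm.move_straight([*p,z],feed=5)
print(F()-f0)
for i in range(1,23):
    s=2.0*min(i,21.5); arm.move_straight([*(p-s*HX),z],feed=12)
    d=F(4)-f0
    if i%2==0: print(s,round(z,2),d.round(1),np.round(arm.get_eef_pos(),1))
    if d[2]>18: print("high"); 
    z-=np.clip((14.7-d[2])*.25,-.6,.6)
print(F()-f0,arm.get_eef_pos(),arm.get_time_s())
c=arm.camera("top"); cv2.imwrite("pics/drag.png",cv2.resize(c["pixels"][190:310,190:310],(600,600),interpolation=2))
E
```

```text
[-3.25156499 -0.35948286 13.97779689]
4.0 42.66 [ 4.1 -1.2 10.7] [546.7 154.4  45.5]
8.0 41.46 [ 6.2 -0.3 12.1] [544.4 154.7  45.3]
12.0 40.45 [ 6.6  0.3 13.7] [541.2 154.7  44.9]
16.0 40.05 [ 6.4  0.1 14.1] [537.5 154.6  44.7]
20.0 40.31 [ 3.8 -0.3 14.8] [532.2 154.2  44.4]
24.0 40.42 [ 4.8  0.5 14.6] [528.2 154.1  44.5]
28.0 40.32 [ 4.3  0.  15. ] [524.3 153.9  44.4]
32.0 40.4 [ 4.9  0.8 14.7] [520.2 153.7  44.4]
36.0 40.52 [ 4.1  0.7 14.5] [516.2 153.5  44.5]
40.0 40.41 [ 4.7  0.2 14.7] [512.3 153.3  44.4]
43.0 40.41 [ 4.4 -0.1 14.5] [509.4 153.1  44.4]
[ 4.4306471   0.54025426 14.67551039] [509.40909772 153.16336631  44.47135074] 23.7583
```

View pics/drag.png

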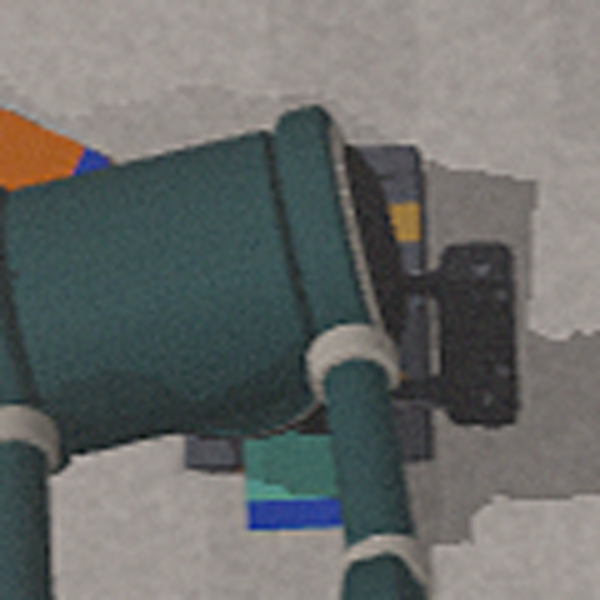

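```bash
python3 - <<'E'
from h import *
f0=np.load("f0.npy"); p=PC+20*HX; z=40.4
for s in(45,47,48.5): arm.move_straight([*(p-s*HX),z],feed=12); print((F(4)-f0).round(1))
b=p-47.5*HX
arm.move_straight([*(p-47.5*HX),z+6],feed=12); arm.move_straight([*b,70],feed=40)
g=HC-65*HX-15*HX
arm.reach([*g,240],q(YH))
# clear view for the cameras: measure from scene here
for n in("top","scene"):
    c=arm.camera(n); r=rect(blob(c,masks(c)[0],np.array([484.,150]),48,75)); print(n,r,"holder x,y",(r[0]-HC)@HX,(r[0]-HC)@HY)
    u=proj(c,[484,150,48])[0].astype(int); cv2.imwrite(f"pics/{n}2.png",cv2.resize(c["pixels"][u[1]-60:u[1]+60,u[0]-60:u[0]+60],(400,400)))
cv2.imwrite("pics/two.png",np.hstack([cv2.imread("pics/top2.png"),cv2.imread("pics/scene2.png")]));print(arm.get_time_s())
E
```

```text
[ 4.3  0.7 15. ]
[ 4.2  0.4 15.3]
[ 4.5  0.9 14.8]
top (array([481.34902954, 191.83972168]), 101.09820556640625, 66.57807922363281, np.float64(0.2406285554240509)) holder x,y -47.71166794223783 42.77725386799316
scene (array([480.55474854, 151.63424683]), 101.2316665649414, 51.37843322753906, np.float64(0.05070294195336665)) holder x,y -50.674831811210645 2.6732546858846447
27.1583
```

View pics/two.png

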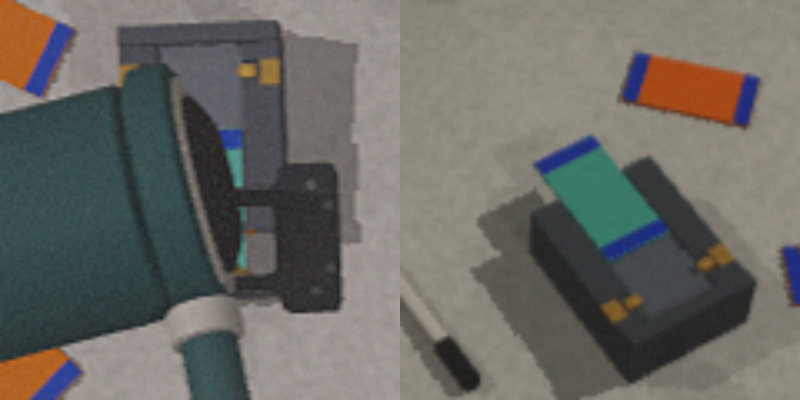

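Both crops agree that the plate overhangs the mouth, level, with its rear band still in the channel. The scene view puts its centre at holder x of about -51 mm. Next I grip the overhang and lift.

```bash
python3 - <<'E'
from h import *
P=np.array([480.4,150.9]); g=P-33*HX
arm.command_gripper(75)
arm.move_straight([*g,70],q(YH),feed=150); f0=F()
hit=arm.move_straight([*g,40.5],feed=60,contact_N=6); print("hit",hit,arm.get_eef_pos())
if hit: raise SystemExit
arm.command_gripper(56); arm.command_gripper(48)
print("w",arm.get_gripper_width(),F()-f0)
arm.move_straight([*g,52],feed=15); arm.move_straight([*g,120],feed=60)
e=np.array(arm.get_eef_pos()); print("w",arm.get_gripper_width(),F()-f0,e,arm.get_time_s())
c=arm.camera("scene"); r=rect(blob(c,masks(c)[0],P,e[2]+7,75)); print(r,(r[0]-e[:2])@HX,(r[0]-e[:2])@HY)
u=proj(c,[*P,127])[0].astype(int); cv2.imwrite("pics/lift.png",cv2.resize(c["pixels"][u[1]-60:u[1]+60,u[0]-60:u[0]+60],(480,480)))
E
```

```text
hit False [447.16579651 149.03297035  40.05485495]
w 49.12194073305643 [-0.49805348 -0.29720367  0.34538372]
w 48.81542935189619 [-0.24892815 -0.30911273 -0.42803783] [447.02595046 148.98344507 119.47595959] 33.4583
(array([480.38699341, 156.47332764]), 111.99281311035156, 70.72047424316406, np.float64(-0.3316770063773025)) 33.71667149211146 5.6783440498350775
```

View pics/lift.png

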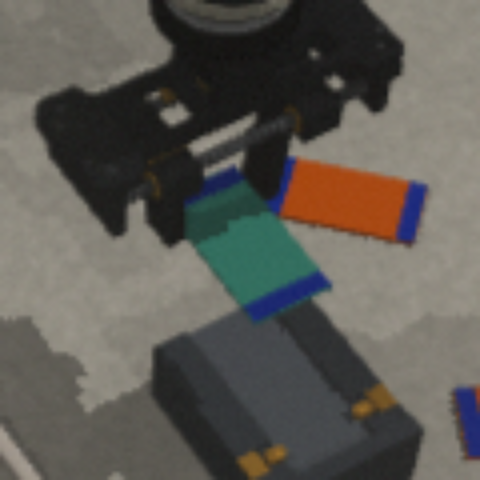

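The plate is held level. Its free-end corners are at crop (330,285) and (258,320), which I use to check droop and offset before moving over the stage.

```bash
cat >> h.py <<'E'
SC=np.array([552.9,-155.0]); YS=-0.373; SX=np.array([np.cos(YS),np.sin(YS)]); SY=np.array([-SX[1],SX[0]])
E
python3 - <<'E'
from h import *
c=arm.camera("scene"); e=np.array(arm.get_eef_pos()); u=proj(c,[480.4,150.9,127])[0].astype(int)-60
k=ray(c,[(u[0]+330/4,u[1]+285/4),(u[0]+258/4,u[1]+320/4)],e[2]+8)
print("free end rel tcp",[((x-e[:2])@HX,(x-e[:2])@HY) for x in k])
g=SC-33*SX
arm.move_straight([*e[:2],140],feed=100)
arm.move_straight([*g,140],q(YS),feed=130)
arm.move_straight([*g,75],feed=80)
arm.dwell(.3); e=np.array(arm.get_eef_pos()); print(e,arm.get_gripper_width(),arm.get_time_s())
for n in("scene","top"):
    c=arm.camera(n); u=proj(c,[*SC,60])[0].astype(int)-60
    cv2.imwrite(f"pics/{n}3.png",cv2.resize(c["pixels"][u[1]:u[1]+120,u[0]:u[0]+120],(400,400)))
    H,S,V=cv2.split(cv2.cvtColor(c["pixels"],cv2.COLOR_BGR2HSV)); b=(H>110)&(H<130)&(S>110)&(V>40)
    ys,xs=np.nonzero(b);p=ray(c,np.c_[xs,ys],e[2]+8)-SC; L,T=p@SX,p@SY; s=(L>25)&(L<70)&(abs(T)<40)
    if s.sum()>20: print(n,"free band L",L[s].min(),L[s].max(),"T",T[s].min(),T[s].max(),rect(p[s]+SC))
cv2.imwrite("pics/over.png",np.hstack([cv2.imread("pics/scene3.png"),cv2.imread("pics/top3.png")]))
E
```

```text
free end rel tcp [(np.float64(83.97189628169731), np.float64(24.05184596577317)), (np.float64(83.30768305453539), np.float64(-22.433421525024478))]
[ 522.52280821 -143.0715978    75.52747786] 48.921250918241675 37.6333
scene free band L 37.93905295224509 48.54031118585316 T -24.24815168678563 23.922211198539305 (array([ 593.35467529, -171.00727844]), 48.06427001953125, 10.31930160522461, np.float64(1.1774052226869154))
```

View pics/over.png

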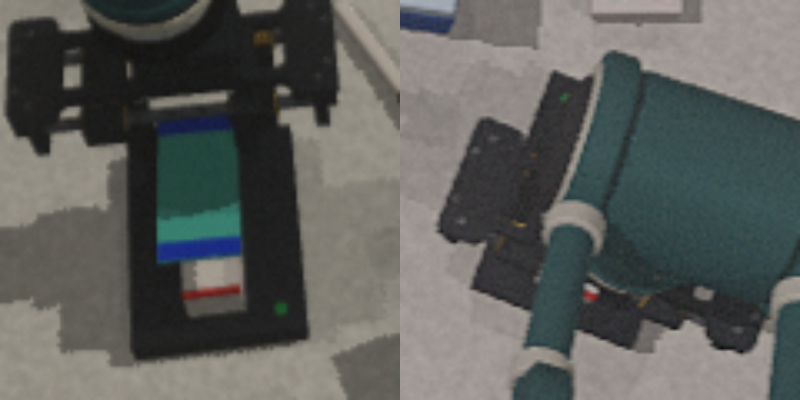

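The scene crop shows the plate level above the pad and aligned with it. The free band's end is about 49 mm from the seat, where 50 is ideal, and it is laterally centred. I lower it now.

```bash
python3 - <<'E'
from h import *
e=np.array(arm.get_eef_pos()); g=SC-32.7*SX
arm.move_straight([*g,46],feed=40); arm.dwell(.2); f0=F(10)
hit=arm.move_straight([*g,37.5],feed=6,contact_N=2); print(hit,arm.get_eef_pos(),F()-f0)
c=arm.camera("scene"); r=rect(blob(c,masks(c)[0],SC,48,75)); print("held",r); print(arm.get_time_s())
u=proj(c,[*SC,48])[0].astype(int)-60
cv2.imwrite("pics/down.png",cv2.resize(c["pixels"][u[1]:u[1]+120,u[0]:u[0]+120],(480,480)))
E
```

```text
True [ 522.40582309 -143.07198506   40.57625795] [-0.32946957  0.58564032  5.35616366]
held (array([ 554.68041992, -153.42271423]), 98.6796875, 50.25777053833008, np.float64(-0.3949727554793793))
40.0167
```

View pics/down.png

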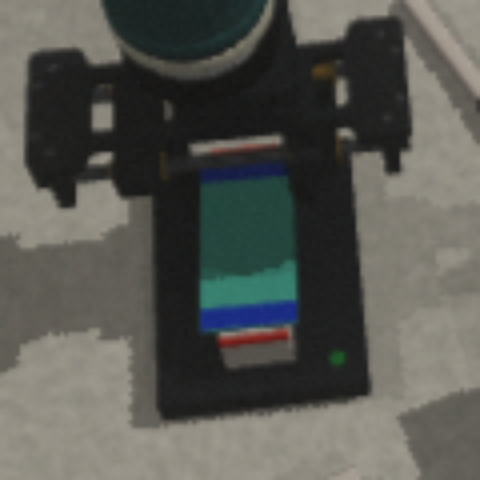

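The plate lies between the lips: the far lip's red is at row 340 and the plate's end at row 328. It sits about 2 mm sideways of centre, well inside 9 mm, so I release it.

```bash
python3 - <<'E'
from h import *
e=np.array(arm.get_eef_pos()); g=SC-32.7*SX
arm.command_gripper(70); arm.dwell(.2)
arm.move_straight([*g,100],feed=50); arm.reach([300,-350,240],q(YS)); arm.dwell(.3)
for n in("top","scene"):
    c=arm.camera(n); r=rect(blob(c,masks(c)[0],SC,48,75)); d=r[0]-SC; print(n,r,"rel",d@SX,d@SY)
    u=proj(c,[*SC,48])[0].astype(int)-50
    cv2.imwrite(f"pics/{n}4.png",cv2.resize(c["pixels"][u[1]:u[1]+100,u[0]:u[0]+100],(400,400)))
cv2.imwrite("pics/end.png",np.hstack([cv2.imread("pics/top4.png"),cv2.imread("pics/scene4.png")])); print(arm.get_time_s())
E
```

```text
top (array([ 552.55322266, -155.37509155]), 100.14887237548828, 51.50722885131836, np.float64(-0.3878484000892538)) rel -0.18624493971289027 -0.47566902516594056
scene (array([ 552.45666504, -152.6300354 ]), 101.33975982666016, 50.00977325439453, np.float64(-0.3949727554793793)) rel -1.2764911521091293 2.0454457777164783
43.7417
```

View pics/end.png

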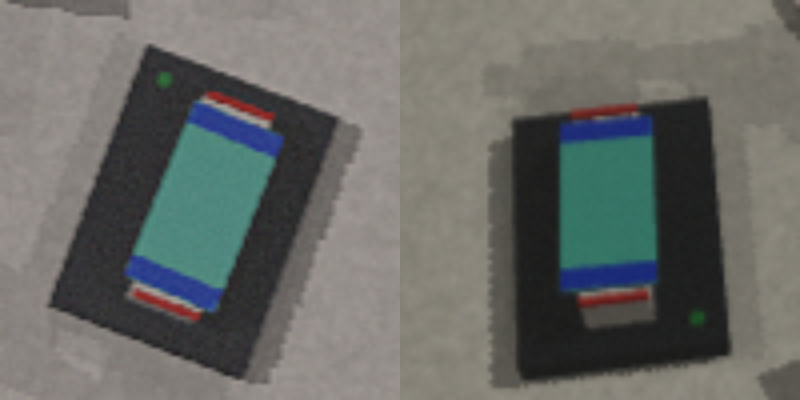

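The plate lies flat between both lips with white gaps at each end, and both views put it within about 2.5 mm and 0.02 rad of the seat. I hand it in.

```bash
python3 -c "
from plant import arm
arm.sign_off()"
```

```text
the job is handed in; nothing more can be done
```

The glass plate is on the imager stage, released and lying flat between the two red lips, and the job is handed in at about 44 s of the 72 s allowed.

- **Slide:** I dragged the plate with closed fingertips at about 14–15 N; the highest reading I logged was 15.3 N. It ended overhanging the holder by about 36 mm, a little more than the 3 cm asked but inside the 20–46 mm limit, and it looked level. Early in the drag, near the spring shoes, the press dropped to about 11 N and the fingertips lagged the commanded position. The plate still moved with them as intended.
- **Lift and placing:** I gripped the overhang, lifted the plate clear and lowered it until contact, with about 5 N on the tool.
- **Last checks:** The top view puts the plate 0.5 mm from the pad's centre and the scene view 2.4 mm. The angle error is about 0.02 rad in both.
- **Disagreement:** The two cameras differ by about 2.7 mm sideways, roughly the calibration error and well inside the 9 mm allowed.
- **Bystanders:** I did not measure their positions again at the end. I saw no sign of contact with any of them.

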